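Snap the four clips of the culture box shut

TASK

Lock the lid of the clear culture box: flip each of its four white side clips down and press its foot until the hook snaps into the slot of the steel keeper and stays there by itself. So that the seal beds evenly, close them crosswise: near-left, then far-right, then near-right, then far-left. Press with feeling, never hard enough to crack the box, and leave the beaker, the timer and the amber bottle where they stand.

Things in the scene. Friction and masses are not known exactly. Their poses are not given: they have to be found in the camera images.
- box: clear square box, grey-framed lid 92x92 mm already on it, lid top 96 mm, lugs over the hinges up to 101 mm above the bench. Bolted down on a round steel foot; cracks if pressed with over 45 N. Origin: centre of underside. Turned about 45 deg (29 to 61), so its sides face near-left, near-right, far-left, far-right of the robot; each has a white clip on the lid, a slotted steel keeper on the wall
- clip_near_left (a joint): hinge angle of the near-left clip: 0 = hanging against the wall with its hook bar in the keeper slot (locked), 1.57 = straight out from the box, stop at 2.0. Starts at 0.8 to 1.5, stays where left (friction 0.012 N m). Above the slot the hook bar rubs on the keeper at about 0.33; as it slips under the slot's upper edge the angle falls below 0.3
- near_left_hinge (a point): fixed on the box: middle of the near-left clip's level hinge axis (link unpulled), 50 mm from the box's centre line along the box's +y, 88 mm above the bench; from the box's centre to here is 'outward'. All four clips are alike: plate 38 wide, 4 thick, 38 mm long from the hinge, outer face 3 mm outside the axis; round 6 mm hook bar on the inner face
- near_left_ledge (a point): middle of the upper side of the near-left clip's foot ledge, moves with the clip; when it hangs, 10 mm outward of the hinge axis and 34 mm below it. The ledge (38 wide, 4 mm thick) sticks out 14 mm from the free end of the clip's outer face. Shut fingertips coming straight down some 24 mm outward of the axis swing the clip down, then meet the ledge
- clip_far_right (a joint): hinge angle of the far-right clip: 0 = hanging against the wall with its hook bar in the keeper slot (locked), 1.57 = straight out from the box, stop at 2.0. Starts at 0.8 to 1.5, stays where left (friction 0.012 N m). Above the slot the hook bar rubs on the keeper at about 0.33; as it slips under the slot's upper edge the angle falls below 0.3
- far_right_hinge (a point): fixed on the box: middle of the far-right clip's level hinge axis (link unpulled), 50 mm from the box's centre line along the box's -y, 88 mm above the bench; from the box's centre to here is 'outward'. Each hinge hangs on a sprung link that can be pulled down up to 18 mm: 3 N at first, 0.7 N more per mm
- far_right_ledge (a point): middle of the upper side of the far-right clip's foot ledge, moves with the clip; when it hangs, 10 mm outward of the hinge axis and 34 mm below it. The ledge (38 wide, 4 mm thick) sticks out 14 mm from the free end of the clip's outer face. Shut fingertips coming straight down some 24 mm outward of the axis swing the clip down, then meet the ledge
- clip_near_right (a joint): hinge angle of the near-right clip: 0 = hanging against the wall with its hook bar in the keeper slot (locked), 1.57 = straight out from the box, stop at 2.0. Starts at 0.8 to 1.5, stays where left (friction 0.012 N m). Above the slot the hook bar rubs on the keeper at about 0.33; as it slips under the slot's upper edge the angle falls below 0.3
- near_right_hinge (a point): fixed on the box: middle of the near-right clip's level hinge axis (link unpulled), 50 mm from the box's centre line along the box's -x, 88 mm above the bench; from the box's centre to here is 'outward'. To lock: press the ledge down (4 to 14 mm of pull, 4 to 15 N, set differently on each clip: to be felt) until the hook bar gets under the slot's upper edge, then move inward
- near_right_ledge (a point): middle of the upper side of the near-right clip's foot ledge, moves with the clip; when it hangs, 10 mm outward of the hinge axis and 34 mm below it. The ledge (38 wide, 4 mm thick) sticks out 14 mm from the free end of the clip's outer face. Shut fingertips coming straight down some 24 mm outward of the axis swing the clip down, then meet the ledge
- clip_far_left (a joint): hinge angle of the far-left clip: 0 = hanging against the wall with its hook bar in the keeper slot (locked), 1.57 = straight out from the box, stop at 2.0. Starts at 0.8 to 1.5, stays where left (friction 0.012 N m). Above the slot the hook bar rubs on the keeper at about 0.33; as it slips under the slot's upper edge the angle falls below 0.3
- far_left_hinge (a point): fixed on the box: middle of the far-left clip's level hinge axis (link unpulled), 50 mm from the box's centre line along the box's +x, 88 mm above the bench; from the box's centre to here is 'outward'. Some 3 to 5 mm too deep, the hook bar stands on the slot's lower edge (stiff) and must be eased up; too high, it must go deeper. Lift off straight up: sliding outward drags the clip open
- far_left_ledge (a point): middle of the upper side of the far-left clip's foot ledge, moves with the clip; when it hangs, 10 mm outward of the hinge axis and 34 mm below it. The ledge (38 wide, 4 mm thick) sticks out 14 mm from the free end of the clip's outer face. Shut fingertips coming straight down some 24 mm outward of the axis swing the clip down, then meet the ledge
- beaker: bystander: clear glass beaker, 72 mm wide, 90 mm tall, loose, right of the box; origin under its centre
- timer: bystander: white lab timer lying flat, 66x66x19 mm, loose, left of the box; origin under its centre
- amber_bottle: bystander: small amber bottle with black cap, 38 mm wide, 84 mm tall, loose, left of the box towards the robot; origin under its centre

How it is judged:
By the outcome, as a careful person would: the job done as asked, in the order asked, and still so for the second after the job is handed in, with the robot touching nothing.
It also fails if it takes over 72 s, if anything falls off the work surface, if the arm or the gripper's body presses on something with over 40 N, if the wrist force passes 120 N, or if a joint passes its speed limit or range.

ROBOT

A 6-joint arm with a two-finger parallel gripper is mounted at the origin on the work surface; the furniture and walls round the work are solid. World frame = base frame: x ahead of the robot, y to its left, z up, the work surface at z = 0. Lengths are in m, angles in rad, forces in N, time in s.
With the tool pointing down it reaches from about 0.35 to 0.975 m from the base axis. Payload 4.9 kg.
Tool frame: the origin (TCP) lies on the centre line of the jaws, within the pads' length; the fingertips stand 8 mm ahead of it and the grasp point (between the pads) lies 11 mm behind it; z points along the fingers, y is the line along which they close (so a half turn about z gives the same grasp; the last joint's range is limited). The gripper opens to 85 mm and grips with 20 to 120 N. Pads are 22 mm wide; open, the fingers measure 114 mm over their backs; the gripper's body (76 mm by 85 mm) begins 54 mm behind the grasp point. The pads swing forward as they close: fully open they stand 13 mm farther back than shut.
Start: joints at [-1.354, 0.053, 1.613, -0, 1.476, -0.119], TCP at [0.206, -0.59, 0.239] pointing down, gripper open.
Joint ranges: [-3.01, 3.01], [-1.01, 2.22], [0.06, 2.58], [-1.02, 4.17], [0.09, 2.62], [-3.14, 3.14]. Speed limits (rad/s): [2.57, 2.57, 3.14, 3.14, 3.14, 3.14].

INTERFACE

Orientations are given as a unit quaternion [x, y, z, w].
In Python, from bench import r gives the robot as it stands.
- The arm moves only by the tool apply_moves, never from a script. Its argument "series" is a list of rows, each a list of 3 entries, a list of its own where there are three numbers: the turn, a rotation vector about the tool's x, y, z each as a share of 0.08 rad, from -1 to 1, then the shift along the tool's x, y, z each as a share of 0.04 m, from -1 to 1, then the gripper command: -1 is shut, 1 is fully open, values between are in proportion. A call has 1 to 12 rows; each row shifts and turns the commanded pose from where the row before left it, along the tool's axes as they then stand; what a row does not reach is not made up. A row lasts 1/12 s, in which the tool goes at most 41.7 mm and 7.16 degrees, less where a joint would pass 70% of its speed; a pose out of reach is approached as far as the arm can. A call with a number of a shift or a turn outside -1 to 1 is refused whole. A call with a gripper value outside its range is refused whole. The fingers move at their own pace and stop on an object; the grip force is fixed at half the most. Time passes only in rows, so rows that do not move let the fingers close. It gives the time, the measured TCP pose, the force, the opening and the grip force at its end, in the units of the state.
- r.get_obs(): the state, without advancing time (a new reading comes with each control period).
- r.get_image(name): name is "scene" or "top"; returns (picture, depth): 384x512x3 uint8, red, green, blue; 384x512 float32, m along the optical axis (not along the pixel's ray), 0 where there is no reading.
- r.camera_params(name): a dict with "fx", "fy", "cx", "cy" (pixels), "k1" (the pictures are not rectified: a ray, as slopes to the right and down, at radius r is drawn at 1 + k1 r^2 times it, then the intrinsics apply), "camera_from_world" (4x4, takes a point from world to camera coordinates). Camera axes: x right, y down, z forward; pixel columns grow to the right and rows downward; lengths in m; the calibration is good to about 2 mm. A picture is of the moment at which its call begins. camera_params takes no time and is no camera call.
- r.job_done(): hands the job in; it is judged then, once.
The state is a dict: "clock": time; "qpos": joint angles; "joint_vel": joint speeds; "joint_efforts": joint torques, N m; "tool_pos": TCP position; "tcp_rot": TCP orientation; "wrist_force": force on the tool from outside, world axes, zero at the start; "wrist_torque": the same for the moment, N m; "opening": finger opening in m; "finger_force": force on a finger pad.
Only numpy, scipy, OpenCV 4.12 (cv2) and the standard library are available. Lean on these libraries where they do the work, as an engineer would, in place of code of your own. Each camera call takes 0.05 s, during which the arm holds its last target. There are 200 camera calls.

## Working session

There is one attempt and no reset: what is moved stays moved. The work goes in short steps, Python scripts to look and compute and a tool call to move; the robot and the scene stay as the last step left them, time stands still between calls to the robot, and variables do not carry over. Pictures are saved under pics/ and viewed, at most 13 in all, crops included, and the job is handed in when it is done.

Besides the shell and the picture viewer there is one more tool, called after "Request:" as name(argument=value, ...), one argument or row to a line, values as JSON. apply_moves: Moves the arm, as the interface text tells. Shift numbers are shares of 0.04 m and turn numbers shares of 0.08 rad, none past 1 either way. Its arguments: {"type":"object","properties":{"series":{"type":"array","items":{"type":"array"}}},"required":["series"]}

```bash
mkdir -p pics; ls
cat > h.py <<'E'
from bench import r
import numpy as np, cv2
def ray(n,u,v):
    p=r.camera_params(n); K=np.array([[p['fx'],0,p['cx']],[0,p['fy'],p['cy']],[0,0,1]])
    a=cv2.undistortPoints(np.array([[[u,v]]],float),K,np.array([p['k1'],0,0,0.]))[0,0]
    T=np.linalg.inv(p['camera_from_world']); return T[:3,3],T[:3,:3]@np.array([a[0],a[1],1])
def atz(n,u,v,z):
    o,d=ray(n,u,v); return o+d*(z-o[2])/d[2]
def proj(n,P):
    p=r.camera_params(n);c=(np.array(p['camera_from_world'])@np.c_[np.atleast_2d(P),np.ones(len(np.atleast_2d(P)))].T)[:3]
    a=c[:2]/c[2];s=1+p['k1']*(a**2).sum(0);return np.c_[p['fx']*a[0]*s+p['cx'],p['fy']*a[1]*s+p['cy']]
E
python3 - <<'E'
from h import *
for n in('scene','top'):
    i,d=r.get_image(n); np.save(f'pics/{n}_d.npy',d); cv2.imwrite(f'pics/{n}0.png',i[:,:,::-1]); print(r.camera_params(n))
o=r.get_obs();print(o)
E
```

```text
pics
{'fx': 374.5335337123389, 'fy': 374.5335337123389, 'cx': 248.4853722459879, 'cy': 194.86635250762055, 'k1': 0.028063776651302698, 'camera_from_world': array([[-0.76441932, -0.64460988, -0.01188281,  0.39025339],
       [-0.48093946,  0.58240952, -0.65535974,  0.2352079 ],
       [ 0.42937203, -0.49525473, -0.75522342,  0.82613793],
       [ 0.        ,  0.        ,  0.        ,  1.        ]])}
{'fx': 382.69466037150676, 'fy': 382.69466037150676, 'cx': 256.2256440036953, 'cy': 184.92225618510471, 'k1': -0.06072802203131869, 'camera_from_world': array([[-0.01196011, -0.99964524,  0.02379792,  0.06000162],
       [-0.99395826,  0.00928848, -0.10936501,  0.45446817],
       [ 0.10910517, -0.02496216, -0.99371674,  1.03960989],
       [ 0.        ,  0.        ,  0.        ,  1.        ]])}
{'clock': 0.1, 'qpos': array([-1.35399640e+00,  5.33107758e-02,  1.61416071e+00,  5.26378201e-06,
        1.47604464e+00, -1.18997141e-01]), 'joint_vel': array([ 5.85325991e-05, -2.57768649e-03, -2.10254470e-03, -3.65636914e-04,
        1.39541380e-03, -3.50687823e-04]), 'joint_efforts': array([ 5.16868804e-04, -3.94909322e+01, -3.71361029e+01, -1.25886036e-04,
        3.99309021e-03, -1.77043864e-05]), 'tool_pos': array([ 0.20583277, -0.58953829,  0.23817121]), 'tcp_rot': array([ 9.85937708e-01,  1.67110478e-01, -4.43946371e-05, -9.60711567e-04]), 'wrist_force': array([-0.18781499,  0.08867044,  0.69000108]), 'wrist_torque': array([ 0.02035171, -0.08434968,  0.0220136 ]), 'finger_force': 0.0, 'opening': 0.0856538741683011}
```

View pics/scene0.png

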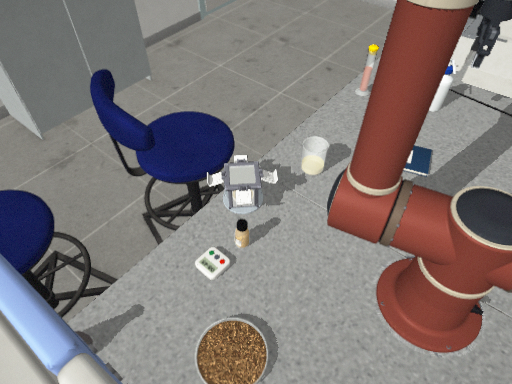

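View pics/top0.png

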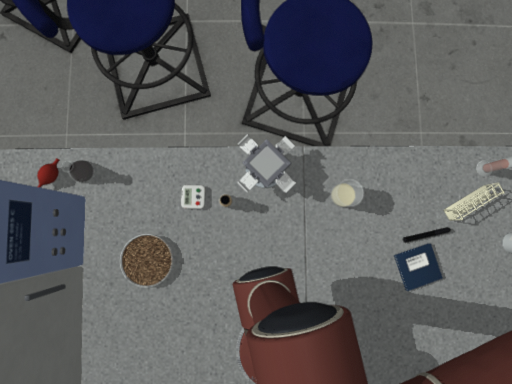

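The scene picture shows the box at about (243,180) and the bottle at (242,233). The top picture shows the box at about (267,164), beaker at (346,194), bottle at (225,200) and timer at (193,197). Enlarging both.

Run:
```python
from h import *
a=cv2.imread('pics/top0.png')[130:205,225:310]; b=cv2.imread('pics/scene0.png')[145:220,200:285]
z=lambda x:cv2.resize(x,None,fx=7,fy=7,interpolation=cv2.INTER_CUBIC)
cv2.imwrite('pics/c_top.png',z(a));cv2.imwrite('pics/c_sc.png',z(b))
for n,u,v,zz in[('top',267,164,.096),('scene',242,176,.096),('top',346,194,.05),('top',225,200,.084),('top',193,197,.019)]: print(n,atz(n,u,v,zz).round(3))
```

```text
top [0.502 0.028 0.096]
scene [0.501 0.035 0.096]
top [ 0.425 -0.189  0.05 ]
top [0.41  0.139 0.084]
top [0.424 0.231 0.019]
```

View pics/c_top.png

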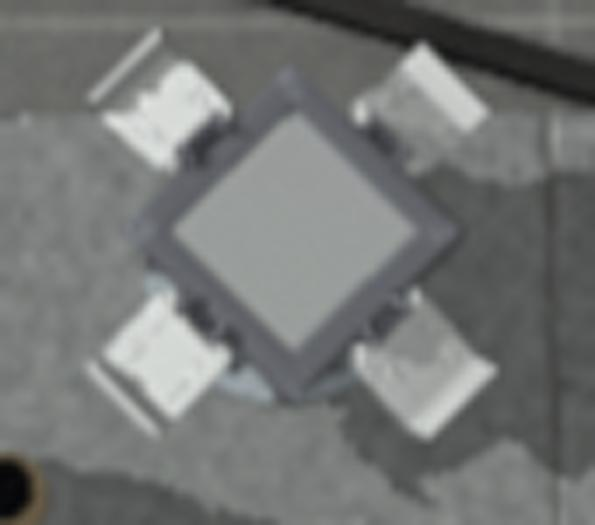

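View pics/c_sc.png

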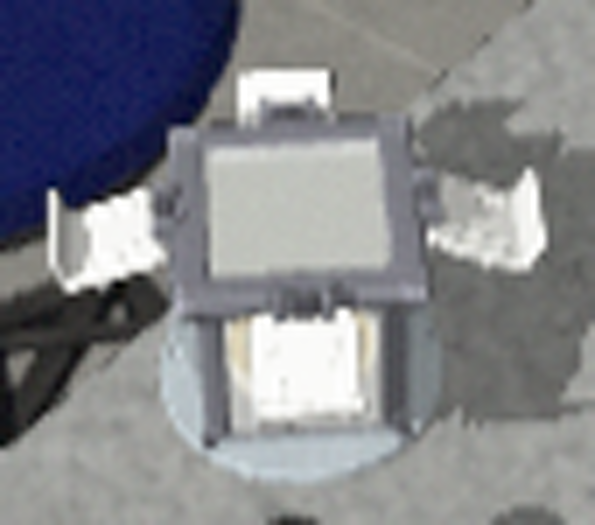

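The top crop shows the lid's frame corners at (291,68), (460,230), (290,400) and (132,232). The scene crop has them at (170,128), (408,116), (428,300) and (174,308). All clips stick out.

Run:
```python
from h import *
for n,x0,y0,cs in[('top',225,130,[(291,68),(460,230),(290,400),(132,232)]),('scene',200,145,[(170,128),(408,116),(428,300),(174,308)])]:
    P=np.array([atz(n,x0+(u+.5)/7-.5,y0+(v+.5)/7-.5,.096) for u,v in cs]); c=P.mean(0); e=np.roll(P,-1,0)-P
    print(n,c.round(4),np.linalg.norm(e[:,:2],axis=1).round(4),(np.degrees(np.arctan2(e[:,1],e[:,0]))%90).round(1))
    d=np.load(f'pics/{n}_d.npy');p=r.camera_params(n);T=np.linalg.inv(p['camera_from_world'])
    u,v=proj(n,c)[0].round().astype(int); o,q=ray(n,u,v); print((o+q*d[v,u]).round(4))
```

```text
top [0.5053 0.0295 0.096 ] [0.088  0.0904 0.0859 0.0864] [45.1 44.4 42.4 45.8]
[0.505  0.0306 0.0931]
scene [0.5045 0.0321 0.096 ] [0.0895 0.0934 0.0896 0.0909] [43.6 43.5 42.  43.5]
[0.5033 0.0324 0.0956]
```

Request:
apply_moves(
  series=[
    [[0,0,1],[0,0,0],-1],
    [[0,0,1],[0,0,0],-1],
    [[0,0,1],[0,0,0],-1],
    [[0,0,1],[0,0,0],-1],
    [[0,0,1],[0,0,0],-1],
    [[0,0,1],[0,0,0],-1],
    [[0,0,1],[0,0,0],-1],
    [[0,0,1],[0,0,0],-1],
    [[0,0,1],[0,0,0],-1],
    [[0,0,1],[0,0,0],-1],
    [[0,0,1],[0,0,0],-1],
    [[0,0,1],[0,0,0],-1],
  ],
)

```text
clock: 1.1
tool_pos: [0.2059, -0.5897, 0.2385]
tcp_rot: [0.951, -0.309, -0.0, -0.001]
wrist_force: [0.1, 0.1, 0.0]
opening: -0.0001
finger_force: 0.0
```

Request:
apply_moves(
  series=[
    [[0,0,1],[0,0,0],-1],
    [[0,0,1],[0,0,0],-1],
    [[0,0,0.27],[0,0,0],-1],
    [[0,0,0],[-0.437,-0.897,0],-1],
    [[0,0,0],[-0.437,-0.897,0],-1],
    [[0,0,0],[-0.437,-0.897,0],-1],
    [[0,0,0],[-0.437,-0.897,0],-1],
    [[0,0,0],[-0.437,-0.897,0],-1],
    [[0,0,0],[-0.437,-0.897,0],-1],
    [[0,0,0],[-0.437,-0.897,0],-1],
    [[0,0,0],[-0.437,-0.897,0],-1],
    [[0,0,0],[-0.437,-0.897,0],-1],
  ],
)

```text
clock: 2.1
tool_pos: [0.33, -0.2511, 0.239]
tcp_rot: [0.92, -0.392, 0.0, -0.0]
wrist_force: [0.8, 0.4, -0.1]
opening: -0.0
finger_force: 0.0
```

Request:
apply_moves(
  series=[
    [[0,0,0],[-0.437,-0.897,0],-1],
    [[0,0,0],[-0.437,-0.897,0],-1],
    [[0,0,0],[-0.437,-0.897,0],-1],
    [[0,0,0],[-0.437,-0.897,0],-1],
    [[0,0,0],[-0.437,-0.897,0],-1],
    [[0,0,0],[-0.437,-0.897,0],-1],
    [[0,0,0],[-0.437,-0.897,0],-1],
    [[0,0,0],[-0.437,-0.897,0],-1],
    [[0,0,0],[-0.437,-0.897,0],-1],
    [[0,0,0],[0,0,0],-1],
    [[0,0,0],[0,0,0],-1],
    [[0,0,0],[0,0,0],-1],
  ],
)

```text
clock: 3.1
tool_pos: [0.4537, 0.0842, 0.2389]
tcp_rot: [0.92, -0.391, -0.0, 0.0]
wrist_force: [-0.5, -0.7, 0.1]
opening: 0.0001
finger_force: 0.0
```

```bash
cat > st.py <<'E'
from h import *
import sys
from scipy.spatial.transform import Rotation as R
C=np.array([.505,.031]); YAW=43.8
def off(k): return {'NL':90,'FR':-90,'NR':180,'FL':0}[k]
def st(k):
    a=np.radians(YAW+off(k)); o=np.array([np.cos(a),np.sin(a)]); s=r.get_obs(); t=np.array(s['tool_pos']); M=R.from_quat(s['tcp_rot']).as_matrix()
    d=t[:2]-C; f=s['wrist_force']
    print(k,'out of hinge mm %.1f'%((d@o-.05)*1e3),'lateral %.1f'%((o[0]*d[1]-o[1]*d[0])*1e3),'tip z %.1f'%((t[2]-.008)*1e3),'F out %.1f lat %.1f z %.1f'%(f[:2]@o,o[0]*f[1]-o[1]*f[0],f[2]))
    g=np.r_[C+.074*o,t[2]]-t; print(' to press point, tool shares',(M.T@g/.04).round(3),'yaw',np.degrees(np.arctan2(M[1,0],M[0,0])).round(2),'z_tool',M[:,2].round(3),s['clock'])
if __name__=='__main__':
    st(sys.argv[1])
    if len(sys.argv)>2:
        for n in('top','scene'):
            i,_=r.get_image(n); u,v=proj(n,np.r_[C,.09])[0].astype(int)
            cv2.imwrite(f'pics/{sys.argv[2]}_{n}.png',cv2.resize(i[v-42:v+42,u-47:u+47,::-1],None,fx=7,fy=7,interpolation=cv2.INTER_CUBIC))
E
python3 st.py NL
```

```text
NL out of hinge mm 23.9 lateral 0.3 tip z 230.9 F out -0.1 lat 0.8 z 0.1
 to press point, tool shares [-0.002 -0.007 -0.   ] yaw -46.09 z_tool [-0.001 -0.    -1.   ] 3.1
```

Request:
apply_moves(
  series=[
    [[0,0,0],[0,0,0.7],-1],
    [[0,0,0],[0,0,0.7],-1],
    [[0,0,0],[0,0,0.7],-1],
    [[0,0,0],[0,0,0.7],-1],
    [[0,0,0],[0,0,0.15],-1],
    [[0,0,0],[0,0,0.15],-1],
    [[0,0,0],[0,0,0.15],-1],
    [[0,0,0],[0,0,0.15],-1],
    [[0,0,0],[0,0,0.15],-1],
    [[0,0,0],[0,0,0.15],-1],
    [[0,0,0],[0,0,0.15],-1],
    [[0,0,0],[0,0,0.15],-1],
  ],
)

```text
clock: 4.1
tool_pos: [0.4546, 0.0843, 0.0797]
tcp_rot: [0.92, -0.392, 0.001, -0.0]
wrist_force: [-0.1, 1.4, 1.5]
opening: 0.0001
finger_force: 0.7
```

```bash
python3 st.py NL a
```

```text
NL out of hinge mm 23.3 lateral -0.5 tip z 71.7 F out 1.1 lat -0.8 z 1.5
 to press point, tool shares [-0.017  0.014 -0.   ] yaw -46.16 z_tool [ 0.002  0.    -1.   ] 4.1
```

View pics/a_scene.png

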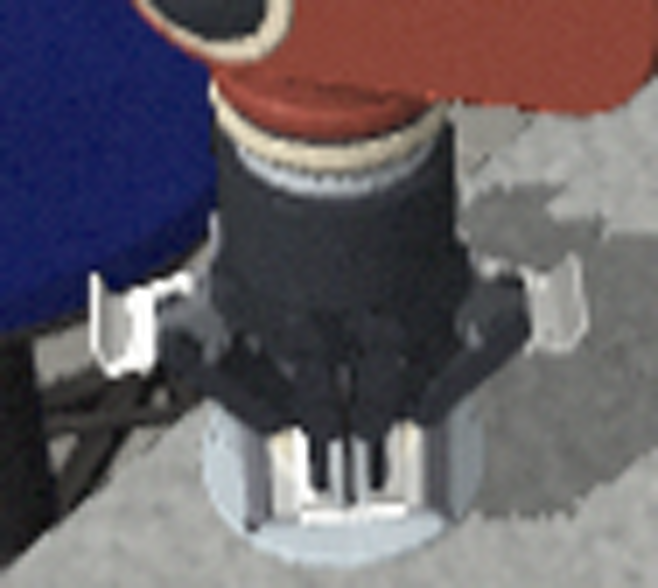

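The picture shows the shut fingertips centred in front of the near-left plate around (345,470), with the clip's ledge at (355,512) below them. I'll continue down gently.

Request:
apply_moves(
  series=[
    [[0,0,0],[0,0,0.06],-1],
    [[0,0,0],[0,0,0.06],-1],
    [[0,0,0],[0,0,0.06],-1],
    [[0,0,0],[0,0,0.06],-1],
    [[0,0,0],[0,0,0],-1],
  ],
)

```text
clock: 4.62
tool_pos: [0.454, 0.0841, 0.0695]
tcp_rot: [0.92, -0.392, 0.0, 0.0]
wrist_force: [0.4, -0.1, 0.7]
opening: -0.0002
finger_force: 0.3
```

Request:
apply_moves(
  series=[
    [[0,0,0],[0,0,0.05],-1],
    [[0,0,0],[0,0,0.05],-1],
    [[0,0,0],[0,0,0],-1],
  ],
)

```text
clock: 4.87
tool_pos: [0.4543, 0.084, 0.066]
tcp_rot: [0.92, -0.392, 0.0, 0.0]
wrist_force: [-0.2, -1.9, 4.6]
opening: 0.0001
finger_force: 2.1
```

```bash
python3 st.py NL
```

```text
NL out of hinge mm 23.4 lateral -0.1 tip z 58.0 F out -1.3 lat 1.5 z 4.6
 to press point, tool shares [-0.016  0.003 -0.   ] yaw -46.17 z_tool [ 0.001 -0.    -1.   ] 4.8667
```

Request:
apply_moves(
  series=[
    [[0,0,0],[0,0,0.03],-1],
    [[0,0,0],[0,0,0],-1],
  ],
)

```text
clock: 5.03
tool_pos: [0.4544, 0.084, 0.0649]
tcp_rot: [0.92, -0.392, 0.0, 0.0]
wrist_force: [-0.8, -1.8, 6.0]
opening: -0.0002
finger_force: 2.5
```

Request:
apply_moves(
  series=[
    [[0,0,0],[0,0,0.03],-1],
    [[0,0,0],[0,0,0],-1],
  ],
)

```text
clock: 5.2
tool_pos: [0.4544, 0.084, 0.0639]
tcp_rot: [0.92, -0.392, 0.0, -0.0]
wrist_force: [-1.2, -1.1, 6.7]
opening: -0.0
finger_force: 2.8
```

Request:
apply_moves(
  series=[
    [[0,0,0],[0,0,0.03],-1],
    [[0,0,0],[0,0,0],-1],
  ],
)

```text
clock: 5.37
tool_pos: [0.4545, 0.084, 0.0628]
tcp_rot: [0.92, -0.392, 0.0, -0.0]
wrist_force: [-1.0, -1.6, 6.4]
opening: 0.0
finger_force: 3.1
```

Request:
apply_moves(
  series=[
    [[0,0,0],[0,0,0.03],-1],
    [[0,0,0],[0,0,0],-1],
  ],
)

```text
clock: 5.53
tool_pos: [0.4545, 0.084, 0.0616]
tcp_rot: [0.92, -0.392, 0.001, 0.0]
wrist_force: [-0.7, -3.3, 6.7]
opening: -0.0001
finger_force: 3.1
```

```bash
python3 st.py NL
```

```text
NL out of hinge mm 23.2 lateral -0.2 tip z 53.6 F out -1.9 lat 2.8 z 6.7
 to press point, tool shares [-0.02   0.005 -0.   ] yaw -46.16 z_tool [ 0.001 -0.    -1.   ] 5.5333
```

Request:
apply_moves(
  series=[
    [[0,0,0],[0,0,0.03],-1],
    [[0,0,0],[0,0,0],-1],
  ],
)

```text
clock: 5.7
tool_pos: [0.4546, 0.0838, 0.0605]
tcp_rot: [0.92, -0.392, 0.001, 0.0]
wrist_force: [-0.9, -2.8, 6.2]
opening: -0.0002
finger_force: 3.0
```

Request:
apply_moves(
  series=[
    [[0,0,0],[0,0,0.03],-1],
    [[0,0,0],[0,0,0],-1],
  ],
)

```text
clock: 5.87
tool_pos: [0.4549, 0.0836, 0.0594]
tcp_rot: [0.92, -0.392, 0.001, 0.0]
wrist_force: [0.2, -2.2, 5.6]
opening: -0.0003
finger_force: 3.1
```

Request:
apply_moves(
  series=[
    [[0,0,0],[0,0,0.03],-1],
    [[0,0,0],[0,0,0],-1],
  ],
)

```text
clock: 6.03
tool_pos: [0.4552, 0.0834, 0.0584]
tcp_rot: [0.92, -0.392, 0.002, 0.0]
wrist_force: [1.0, -3.6, 5.6]
opening: -0.0002
finger_force: 3.2
```

```bash
python3 st.py NL
```

```text
NL out of hinge mm 22.3 lateral -0.3 tip z 50.4 F out -3.3 lat 1.8 z 5.6
 to press point, tool shares [-0.042  0.008 -0.   ] yaw -46.15 z_tool [ 0.003 -0.002 -1.   ] 6.0333
```

Request:
apply_moves(
  series=[
    [[0,0,0],[0.05,0,0],-1],
    [[0,0,0],[0.05,0,0],-1],
    [[0,0,0],[0,0,0],-1],
  ],
)

```text
clock: 6.28
tool_pos: [0.4566, 0.0816, 0.0572]
tcp_rot: [0.92, -0.392, -0.001, -0.0]
wrist_force: [-1.8, 2.5, 3.9]
opening: -0.0001
finger_force: 2.1
```

Request:
apply_moves(
  series=[
    [[0,0,0],[0.05,0,0],-1],
    [[0,0,0],[0.05,0,0],-1],
    [[0,0,0],[0,0,0],-1],
  ],
)

```text
clock: 6.53
tool_pos: [0.4579, 0.0795, 0.0557]
tcp_rot: [0.92, -0.392, -0.002, -0.001]
wrist_force: [-1.7, 5.6, -1.5]
opening: -0.0001
finger_force: 2.1
```

```bash
python3 st.py NL
```

```text
NL out of hinge mm 17.6 lateral 0.5 tip z 47.7 F out 5.2 lat -2.7 z -1.5
 to press point, tool shares [-0.16  -0.012  0.001] yaw -46.19 z_tool [-0.004  0.003 -1.   ] 6.5333
```

Request:
apply_moves(
  series=[
    [[0,0,0],[0.05,0,0],-1],
    [[0,0,0],[0.05,0,0],-1],
    [[0,0,0],[0,0,0],-1],
  ],
)

```text
clock: 6.78
tool_pos: [0.4588, 0.078, 0.0555]
tcp_rot: [0.92, -0.392, -0.005, -0.001]
wrist_force: [-9.7, 11.9, 5.3]
opening: 0.0002
finger_force: 0.0
```

```bash
python3 st.py NL
```

```text
NL out of hinge mm 15.9 lateral 0.8 tip z 47.5 F out 15.3 lat -1.2 z 5.3
 to press point, tool shares [-0.203 -0.02   0.002] yaw -46.2 z_tool [-0.009  0.006 -1.   ] 6.7833
```

Request:
apply_moves(
  series=[
    [[0,0,0],[-0.05,0,-0.03],-1],
    [[0,0,0],[0,0,-0.05],-1],
    [[0,0,0],[0,0,-0.1],-1],
    [[0,0,0],[0,0,-0.2],-1],
    [[0,0,0],[0,0,-0.5],-1],
    [[0,0,0],[0,0,-1],-1],
    [[0,0,0],[0,0,-1],-1],
    [[0,0,0],[0,0,0],-1],
  ],
)

```text
clock: 7.45
tool_pos: [0.4668, 0.0763, 0.1831]
tcp_rot: [0.92, -0.392, 0.009, -0.003]
wrist_force: [1.0, -0.2, 1.4]
opening: -0.0002
finger_force: 0.0
```

```bash
python3 st.py NL b
```

```text
NL out of hinge mm 9.1 lateral -3.9 tip z 175.1 F out -0.9 lat -0.6 z 1.4
 to press point, tool shares [-0.372  0.096 -0.006] yaw -46.19 z_tool [ 0.019 -0.001 -1.   ] 7.45
```

View pics/b_scene.png

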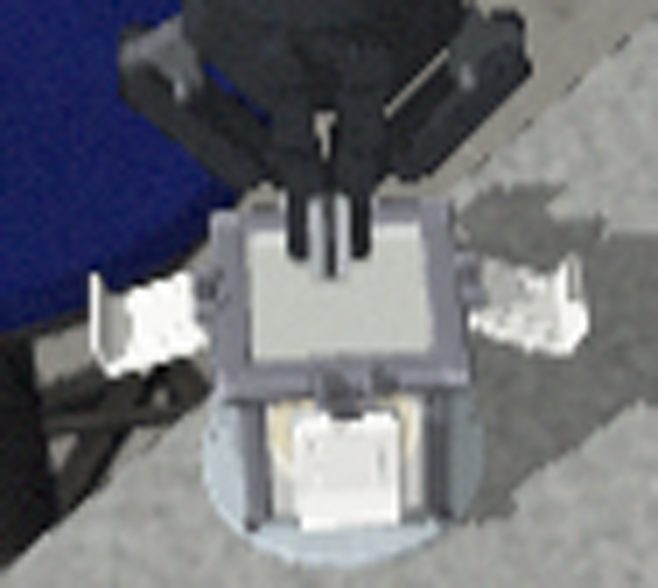

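The near-left clip now looks hanging: plate top at row 413, ledge's lower edge at row 527 in the crop. Checking against the model.

```bash
cat > chk.py <<'E'
from st import *
def chk(k,n='scene'):
    a=np.radians(YAW+off(k)); o=np.array([np.cos(a),np.sin(a),0]);c0=proj(n,np.r_[C,.09])[0].astype(int)
    t=np.array([-o[1],o[0],0])
    for pull in(0,6,10):
      for th in(0,.15,.33,.5):
        s,c=np.sin(th),np.cos(th)
        P=[]
        for oo,dd,w in((3,0,0),(17,34,0),(17,38,0),(17,38,19),(17,38,-19)): P.append(np.r_[C,.088]+o*(.05+(oo*c+dd*s)/1e3)+[0,0,-(dd*c-oo*s+pull)/1e3]+t*w/1e3)
        print(k,pull,th,((proj(n,P)-c0+[47,42])*7).round().astype(int).tolist())
if __name__=='__main__': chk(*sys.argv[1:])
E
python3 chk.py NL
```

```text
NL 0 0 [[343, 412], [348, 504], [348, 511], [400, 508], [295, 514]]
NL 0 0.15 [[343, 411], [348, 509], [349, 517], [401, 514], [296, 521]]
NL 0 0.33 [[343, 410], [349, 513], [349, 522], [403, 519], [296, 525]]
NL 0 0.5 [[343, 409], [349, 513], [350, 523], [403, 520], [296, 526]]
NL 6 0 [[344, 423], [348, 514], [348, 521], [401, 518], [296, 524]]
NL 6 0.15 [[344, 423], [349, 520], [349, 528], [402, 525], [296, 531]]
NL 6 0.33 [[344, 421], [349, 523], [350, 533], [403, 530], [297, 536]]
NL 6 0.5 [[344, 420], [350, 523], [350, 534], [403, 531], [297, 537]]
NL 10 0 [[344, 431], [348, 521], [349, 528], [401, 525], [296, 531]]
NL 10 0.15 [[344, 430], [349, 527], [349, 535], [402, 532], [297, 538]]
NL 10 0.33 [[344, 429], [349, 530], [350, 540], [403, 537], [297, 543]]
NL 10 0.5 [[344, 427], [350, 531], [350, 541], [404, 538], [297, 544]]
```

View pics/b_top.png

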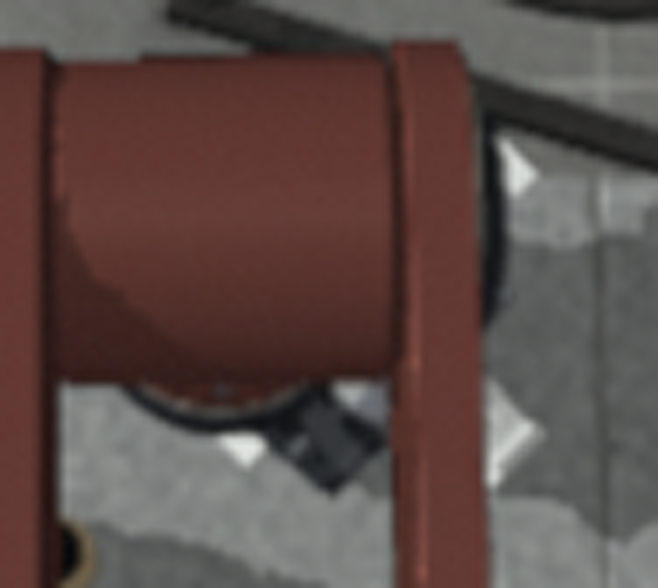

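```bash
cat > pl.py <<'E'
from st import *
def pl(k,n='scene'):
    i,d=r.get_image(n); a=np.radians(YAW+off(k)); o=np.array([np.cos(a),np.sin(a)])
    V,U=np.nonzero(d>0); p=r.camera_params(n);K=np.array([[p['fx'],0,p['cx']],[0,p['fy'],p['cy']],[0,0,1]])
    q=cv2.undistortPoints(np.c_[U,V].astype(float)[:,None],K,np.array([p['k1'],0,0,0.]))[:,0]
    T=np.linalg.inv(p['camera_from_world']); X=(T[:3,:3]@(np.c_[q,np.ones(len(q))]*d[V,U][:,None]).T).T+T[:3,3]
    e=X[:,:2]-C; out=(e@o-.05)*1e3; lat=(o[0]*e[:,1]-o[1]*e[:,0])*1e3; z=X[:,2]*1e3
    rgb=i[V,U].astype(int); m=(abs(lat)<15)&(z>35)&(z<110)&(out>-4)&(out<50)
    for s in np.argsort(V[m]*1000+U[m]): 
        pass
    for v in sorted(set(V[m])):
        w=m&(V==v); print(v,w.sum(),'out %.1f z %.1f lum %.0f'%(np.median(out[w]),np.median(z[w]),rgb[w].mean()))
pl(*sys.argv[1:])
E
python3 pl.py NL
```

```text
186 1 out -2.3 z 103.2 lum 132
187 4 out -1.5 z 101.1 lum 122
188 4 out -1.3 z 97.9 lum 116
189 4 out -1.2 z 94.1 lum 114
190 9 out -2.1 z 89.3 lum 112
191 5 out -1.6 z 85.7 lum 98
192 13 out -2.3 z 81.8 lum 178
193 12 out -1.3 z 78.9 lum 233
194 11 out -0.8 z 76.2 lum 233
195 12 out -0.1 z 72.7 lum 224
196 12 out 0.1 z 69.1 lum 223
197 12 out -0.0 z 65.0 lum 223
198 12 out -0.5 z 60.6 lum 222
199 12 out -0.0 z 57.2 lum 222
200 12 out -0.2 z 52.9 lum 223
201 12 out -0.2 z 48.7 lum 224
202 12 out -0.4 z 45.0 lum 226
203 12 out 1.7 z 44.0 lum 234
204 12 out 6.1 z 44.3 lum 239
205 12 out 8.7 z 43.9 lum 240
206 12 out 11.9 z 44.0 lum 242
207 10 out 13.7 z 42.2 lum 237
```

The depth shows the near-left plate vertical with the ledge at z 44 mm, so it is held down about 10 mm: locked. Now far-right.

```bash
python3 st.py FR; python3 pl.py FR|tail -22; python3 pl.py FR top|tail -22
```

```text
FR out of hinge mm -112.6 lateral 0.4 tip z 165.9 F out -1.0 lat -0.3 z -0.3
 to press point, tool shares [3.415 0.01  0.011] yaw -46.19 z_tool [ 0.004 -0.001 -1.   ] 7.6
155 1 out 37.5 z 81.3 lum 237
156 1 out 36.5 z 78.6 lum 250
137 1 out 42.2 z 80.0 lum 65
138 2 out 41.6 z 78.7 lum 112
139 2 out 41.5 z 79.1 lum 123
140 3 out 39.4 z 78.8 lum 156
141 3 out 39.7 z 78.8 lum 159
142 4 out 39.3 z 78.9 lum 173
143 5 out 38.7 z 78.7 lum 177
144 6 out 38.1 z 78.5 lum 178
145 4 out 36.3 z 76.3 lum 209
146 3 out 34.9 z 71.5 lum 211
147 2 out 31.9 z 70.5 lum 201
148 1 out 28.3 z 73.1 lum 162
```

Request:
apply_moves(
  series=[
    [[0,0,0],[0.86,0,0],-1],
    [[0,0,0],[0.86,0,0],-1],
    [[0,0,0],[0.86,0,0],-1],
    [[0,0,0],[0.84,0.01,0],-1],
    [[0,0,0],[0,0,0],-1],
    [[0,0,0],[0,0,0.4],-1],
    [[0,0,0],[0,0,0.4],-1],
    [[0,0,0],[0,0,0.4],-1],
    [[0,0,0],[0,0,0],-1],
  ],
)

```text
clock: 8.45
tool_pos: [0.5515, -0.0213, 0.1188]
tcp_rot: [0.92, -0.392, -0.005, 0.001]
wrist_force: [-1.0, -0.1, -0.9]
opening: -0.0003
finger_force: 0.0
```

```bash
python3 st.py FR
```

```text
FR out of hinge mm 20.0 lateral -2.6 tip z 110.8 F out -0.7 lat -0.8 z -0.9
 to press point, tool shares [ 0.1   -0.066 -0.001] yaw -46.18 z_tool [-0.01   0.002 -1.   ] 8.45
```

Request:
apply_moves(
  series=[
    [[0,0,0],[0,0,0.1],-1],
    [[0,0,0],[0,0,0.15],-1],
    [[0,0,0],[0,0,0.15],-1],
    [[0,0,0],[0,0,0.15],-1],
    [[0,0,0],[0,0,0.15],-1],
    [[0,0,0],[0,0,0.15],-1],
    [[0,0,0],[0,0,0.15],-1],
    [[0,0,0],[0,0,0.1],-1],
    [[0,0,0],[0,0,0],-1],
  ],
)

```text
clock: 9.2
tool_pos: [0.5549, -0.022, 0.0795]
tcp_rot: [0.92, -0.392, -0.001, 0.0]
wrist_force: [0.8, 0.8, -0.7]
opening: -0.0002
finger_force: 0.1
```

```bash
python3 st.py FR
```

```text
FR out of hinge mm 22.8 lateral -0.6 tip z 71.5 F out -0.1 lat 1.1 z -0.7
 to press point, tool shares [ 0.03  -0.016 -0.   ] yaw -46.17 z_tool [-0.001  0.    -1.   ] 9.2
```

Request:
apply_moves(
  series=[
    [[0,0,0],[0.025,0,0.06],-1],
    [[0,0,0],[0,0,0.06],-1],
    [[0,0,0],[0,0,0.06],-1],
    [[0,0,0],[0,0,0.06],-1],
    [[0,0,0],[0,0,0.05],-1],
    [[0,0,0],[0,0,0],-1],
  ],
)

```text
clock: 9.7
tool_pos: [0.5559, -0.0225, 0.0687]
tcp_rot: [0.92, -0.392, -0.0, -0.0]
wrist_force: [-1.1, 0.8, 2.4]
opening: 0.0001
finger_force: 1.3
```

Request:
apply_moves(
  series=[
    [[0,0,0],[0,0,0.04],-1],
    [[0,0,0],[0,0,0],-1],
  ],
)

```text
clock: 9.87
tool_pos: [0.556, -0.0226, 0.0674]
tcp_rot: [0.92, -0.392, -0.0, -0.0]
wrist_force: [-1.9, 1.2, 3.9]
opening: 0.0001
finger_force: 1.7
```

Request:
apply_moves(
  series=[
    [[0,0,0],[0,0,0.04],-1],
    [[0,0,0],[0,0,0],-1],
  ],
)

```text
clock: 10.03
tool_pos: [0.556, -0.0226, 0.0658]
tcp_rot: [0.92, -0.392, -0.0, -0.0]
wrist_force: [-2.1, 1.5, 4.0]
opening: 0.0
finger_force: 2.3
```

Request:
apply_moves(
  series=[
    [[0,0,0],[0,0,0.03],-1],
    [[0,0,0],[0,0,0],-1],
  ],
)

```text
clock: 10.2
tool_pos: [0.5561, -0.0226, 0.0647]
tcp_rot: [0.92, -0.392, -0.0, -0.0]
wrist_force: [-3.1, 1.7, 5.8]
opening: -0.0002
finger_force: 2.6
```

```bash
python3 st.py FR
```

```text
FR out of hinge mm 24.0 lateral -0.2 tip z 56.7 F out -3.3 lat -1.1 z 5.8
 to press point, tool shares [-0.001 -0.006  0.   ] yaw -46.17 z_tool [ 0.  0. -1.] 10.2
```

Request:
apply_moves(
  series=[
    [[0,0,0],[0,0,0.03],-1],
    [[0,0,0],[0,0,0],-1],
  ],
)

```text
clock: 10.37
tool_pos: [0.5561, -0.0226, 0.0637]
tcp_rot: [0.92, -0.392, -0.0, -0.0]
wrist_force: [-1.9, 1.8, 7.3]
opening: 0.0001
finger_force: 3.0
```

Request:
apply_moves(
  series=[
    [[0,0,0],[0,0,0.03],-1],
    [[0,0,0],[0,0,0],-1],
  ],
)

```text
clock: 10.53
tool_pos: [0.5561, -0.0225, 0.0626]
tcp_rot: [0.92, -0.392, -0.0, -0.0]
wrist_force: [-2.7, 2.4, 7.0]
opening: 0.0
finger_force: 3.3
```

Request:
apply_moves(
  series=[
    [[0,0,0],[0,0,0.03],-1],
    [[0,0,0],[0,0,0],-1],
  ],
)

```text
clock: 10.7
tool_pos: [0.5561, -0.0225, 0.0614]
tcp_rot: [0.92, -0.392, -0.0, -0.0]
wrist_force: [-3.8, 2.9, 7.6]
opening: -0.0001
finger_force: 3.5
```

```bash
python3 st.py FR
```

```text
FR out of hinge mm 24.0 lateral -0.2 tip z 53.4 F out -4.7 lat -0.8 z 7.6
 to press point, tool shares [ 0.001 -0.005 -0.   ] yaw -46.17 z_tool [-0.  0. -1.] 10.7
```

Request:
apply_moves(
  series=[
    [[0,0,0],[0,0,0.03],-1],
    [[0,0,0],[0,0,0],-1],
  ],
)

```text
clock: 10.87
tool_pos: [0.556, -0.0224, 0.0602]
tcp_rot: [0.92, -0.392, -0.0, -0.0]
wrist_force: [-3.9, 2.0, 6.3]
opening: 0.0
finger_force: 3.7
```

Request:
apply_moves(
  series=[
    [[0,0,0],[0,0,0.03],-1],
    [[0,0,0],[0,0,0],-1],
  ],
)

```text
clock: 11.03
tool_pos: [0.5557, -0.0222, 0.059]
tcp_rot: [0.92, -0.392, -0.001, -0.0]
wrist_force: [-2.9, 2.9, 7.9]
opening: 0.0003
finger_force: 3.8
```

```bash
python3 st.py FR
```

```text
FR out of hinge mm 23.5 lateral -0.2 tip z 51.0 F out -4.1 lat -0.1 z 7.9
 to press point, tool shares [ 0.012 -0.005 -0.   ] yaw -46.17 z_tool [-0.001  0.001 -1.   ] 11.0333
```

Request:
apply_moves(
  series=[
    [[0,0,0],[0,0,0.03],-1],
    [[0,0,0],[0,0,0],-1],
  ],
)

```text
clock: 11.2
tool_pos: [0.5557, -0.0221, 0.0578]
tcp_rot: [0.92, -0.392, -0.001, -0.0]
wrist_force: [-3.5, 3.4, 7.7]
opening: 0.0002
finger_force: 3.9
```

Request:
apply_moves(
  series=[
    [[0,0,0],[-0.05,0,0],-1],
    [[0,0,0],[-0.05,0,0],-1],
    [[0,0,0],[0,0,0],-1],
  ],
)

```text
clock: 11.45
tool_pos: [0.5551, -0.0211, 0.0585]
tcp_rot: [0.92, -0.392, 0.003, 0.0]
wrist_force: [2.2, -4.1, 3.2]
opening: 0.0003
finger_force: 3.8
```

```bash
python3 st.py FR
```

```text
FR out of hinge mm 22.2 lateral 0.1 tip z 50.5 F out 4.5 lat -1.3 z 3.2
 to press point, tool shares [0.044 0.002 0.   ] yaw -46.15 z_tool [ 0.005 -0.003 -1.   ] 11.45
```

Request:
apply_moves(
  series=[
    [[0,0,0],[0.05,0,0.04],-1],
    [[0,0,0],[0,0,0],-1],
  ],
)

```text
clock: 11.62
tool_pos: [0.5546, -0.0208, 0.0561]
tcp_rot: [0.92, -0.392, -0.001, -0.001]
wrist_force: [-2.3, 2.3, 7.1]
opening: 0.0
finger_force: 3.7
```

Request:
apply_moves(
  series=[
    [[0,0,0],[0,0,0.03],-1],
    [[0,0,0],[0,0,0],-1],
  ],
)

```text
clock: 11.78
tool_pos: [0.5542, -0.0203, 0.0548]
tcp_rot: [0.92, -0.392, -0.001, -0.001]
wrist_force: [-2.9, 3.1, 7.7]
opening: 0.0003
finger_force: 3.7
```

Request:
apply_moves(
  series=[
    [[0,0,0],[0,0,0.03],-1],
    [[0,0,0],[0,0,0],-1],
  ],
)

```text
clock: 11.95
tool_pos: [0.5538, -0.0198, 0.0536]
tcp_rot: [0.92, -0.392, -0.002, -0.001]
wrist_force: [-4.3, 4.9, 10.2]
opening: -0.0002
finger_force: 4.8
```

```bash
python3 st.py FR
```

```text
FR out of hinge mm 20.4 lateral 0.0 tip z 45.6 F out -6.5 lat 0.3 z 10.2
 to press point, tool shares [ 0.089  0.    -0.   ] yaw -46.19 z_tool [-0.003  0.004 -1.   ] 11.95
```

Request:
apply_moves(
  series=[
    [[0,0,0],[-0.05,0,0],-1],
    [[0,0,0],[-0.05,0,0],-1],
    [[0,0,0],[0,0,0],-1],
  ],
)

```text
clock: 12.2
tool_pos: [0.5514, -0.0182, 0.0527]
tcp_rot: [0.92, -0.392, -0.0, -0.0]
wrist_force: [-0.1, 0.1, 0.2]
opening: -0.0001
finger_force: 0.0
```

Request:
apply_moves(
  series=[
    [[0,0,0],[-0.05,0,0],-1],
    [[0,0,0],[0,0,0],-1],
  ],
)

```text
clock: 12.37
tool_pos: [0.5512, -0.0181, 0.053]
tcp_rot: [0.92, -0.392, 0.002, 0.001]
wrist_force: [5.4, -5.9, -3.1]
opening: -0.0001
finger_force: 0.0
```

```bash
python3 st.py FR
```

```text
FR out of hinge mm 17.4 lateral -0.6 tip z 45.0 F out 8.0 lat -0.2 z -3.1
 to press point, tool shares [ 0.165 -0.016  0.001] yaw -46.17 z_tool [ 0.002 -0.002 -1.   ] 12.3667
```

Request:
apply_moves(
  series=[
    [[0,0,0],[-0.05,0,0],-1],
    [[0,0,0],[0,0,0],-1],
  ],
)

```text
clock: 12.53
tool_pos: [0.5513, -0.0181, 0.0535]
tcp_rot: [0.92, -0.392, 0.004, 0.001]
wrist_force: [10.2, -9.1, -6.2]
opening: 0.0002
finger_force: 0.0
```

Request:
apply_moves(
  series=[
    [[0,0,0],[0.05,0,-0.02],-1],
    [[0,0,0],[0,0,-0.05],-1],
    [[0,0,0],[0,0,-0.1],-1],
    [[0,0,0],[0,0,-0.2],-1],
    [[0,0,0],[0,0,-0.5],-1],
    [[0,0,0],[0,0,-1],-1],
    [[0,0,0],[0,0,-1],-1],
    [[0,0,0],[0,0,0],-1],
    [[0,0,0],[-1,0,0],-1],
    [[0,0,0],[-1,0,0],-1],
    [[0,0,0],[0,0,0],-1],
  ],
)

```text
clock: 13.45
tool_pos: [0.4902, 0.0442, 0.1657]
tcp_rot: [0.92, -0.391, -0.003, -0.0]
wrist_force: [0.4, -0.7, -0.6]
opening: 0.0001
finger_force: 0.0
```

```bash
python3 st.py FR c; python3 pl.py FR;echo; python3 pl.py FR top; python3 pl.py NL | tail -6
```

```text
FR out of hinge mm -69.8 lateral -1.6 tip z 157.7 F out 0.8 lat -0.2 z -0.6
 to press point, tool shares [ 2.344 -0.031 -0.015] yaw -46.0 z_tool [-0.006  0.003 -1.   ] 13.45
161 1 out -2.3 z 97.7 lum 124
162 1 out -3.9 z 95.4 lum 111

202 12 out 0.2 z 45.4 lum 224
203 12 out 2.2 z 43.6 lum 232
204 12 out 4.6 z 43.5 lum 236
205 12 out 8.6 z 44.1 lum 238
206 12 out 12.8 z 44.6 lum 241
207 10 out 13.5 z 41.9 lum 235
```

View pics/c_scene.png

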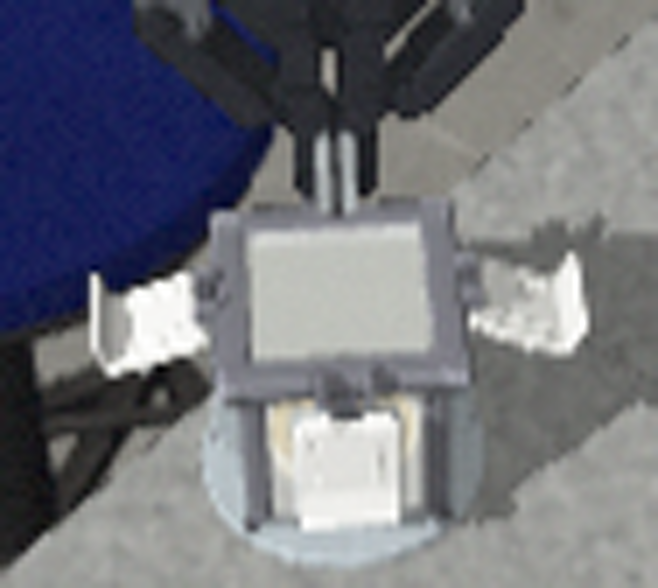

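The far-right clip no longer shows beyond the lid (formerly at the top edge, near (330,190)), so it has swung down behind the box. I'll turn the tool for the near-right and check the far-right from the top view then.

Request:
apply_moves(
  series=[
    [[0,0,-1],[0,0,0],-1],
    [[0,0,-1],[0,0,0],-1],
    [[0,0,-1],[0,0,0],-1],
    [[0,0,-1],[0,0,0],-1],
    [[0,0,-1],[0,0,0],-1],
    [[0,0,-1],[0,0,0],-1],
    [[0,0,-1],[0,0,0],-1],
    [[0,0,-1],[0,0,0],-1],
    [[0,0,-1],[0,0,0],-1],
    [[0,0,-1],[0,0,0],-1],
    [[0,0,-1],[0,0,0],-1],
    [[0,0,-1],[0,0,0],-1],
  ],
)

```text
clock: 14.7
tool_pos: [0.4958, 0.0399, 0.1681]
tcp_rot: [0.997, 0.078, -0.0, -0.0]
wrist_force: [-0.0, -0.9, -0.6]
opening: -0.0001
finger_force: 0.0
```

Request:
apply_moves(
  series=[
    [[0,0,-1],[0,0,0],-1],
    [[0,0,-1],[0,0,0],-1],
    [[0,0,-1],[0,0,0],-1],
    [[0,0,-1],[0,0,0],-1],
    [[0,0,-1],[0,0,0],-1],
    [[0,0,-1],[0,0,0],-1],
    [[0,0,-1],[0,0,0],-1],
    [[0,0,-0.63],[0,0,0],-1],
    [[0,0,0],[0,0,0],-1],
    [[0,0,0],[0,0,0],-1],
  ],
)

```text
clock: 15.53
tool_pos: [0.4956, 0.0402, 0.1681]
tcp_rot: [0.928, 0.372, -0.0, -0.0]
wrist_force: [-0.2, 0.0, 0.4]
opening: -0.0001
finger_force: 0.0
```

```bash
python3 st.py NR
```

```text
NR out of hinge mm -49.6 lateral -13.1 tip z 160.1 F out 0.1 lat -0.1 z 0.4
 to press point, tool shares [-1.838  0.332  0.   ] yaw 43.67 z_tool [-0.  0. -1.] 15.5333
```

Request:
apply_moves(
  series=[
    [[0,0,0],[-0.92,0.166,0],-1],
    [[0,0,0],[-0.92,0.166,0],-1],
    [[0,0,0],[0,0,0],-1],
    [[0,0,0],[0,0,0.4],-1],
    [[0,0,0],[0,0,0.4],-1],
    [[0,0,0],[0,0,0.3],-1],
    [[0,0,0],[0,0,0],-1],
    [[0,0,0],[0,0,0],-1],
  ],
)

```text
clock: 16.2
tool_pos: [0.4508, -0.0196, 0.1234]
tcp_rot: [0.928, 0.373, -0.001, -0.001]
wrist_force: [0.1, -0.1, -0.3]
opening: 0.0001
finger_force: 0.0
```

```bash
python3 st.py NR d;python3 pl.py FR top
```

```text
NR out of hinge mm 24.2 lateral -1.0 tip z 115.4 F out -0.0 lat 0.2 z -0.3
 to press point, tool shares [ 0.004  0.024 -0.   ] yaw 43.79 z_tool [-0.002  0.    -1.   ] 16.2
```

View pics/d_top.png

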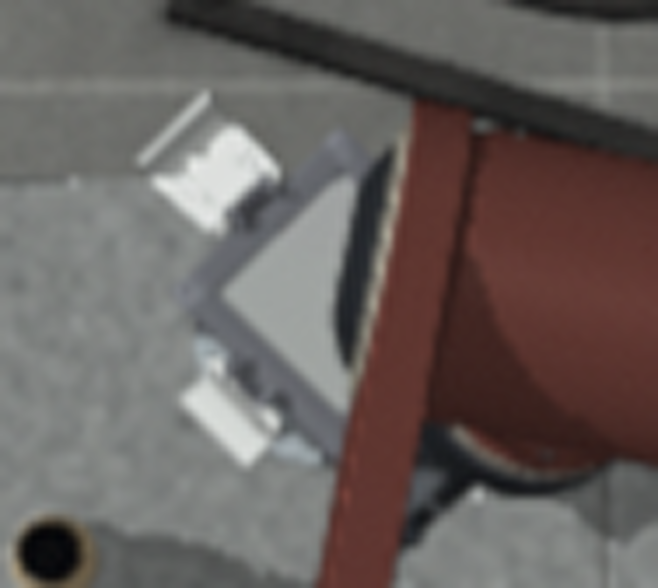

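The top view shows the near-left clip down (230,420) and the far-left still open (210,180), but the arm hides the far-right. I'll step the arm aside briefly.

Request:
apply_moves(
  series=[
    [[0,0,0],[0,0,-1],-1],
    [[0,0,0],[-0.69,0.72,0],-1],
    [[0,0,0],[-0.69,0.72,0],-1],
    [[0,0,0],[-0.69,0.72,0],-1],
    [[0,0,0],[-0.69,0.72,0],-1],
    [[0,0,0],[-0.69,0.72,0],-1],
    [[0,0,0],[0,0,0],-1],
  ],
)

```text
clock: 16.93
tool_pos: [0.4517, -0.2253, 0.166]
tcp_rot: [0.929, 0.37, 0.0, 0.002]
wrist_force: [-0.6, 0.7, 0.7]
opening: 0.0
finger_force: 0.0
```

```bash
python3 st.py NR;python3 pl.py FR top;echo; python3 pl.py NR top; echo; python3 pl.py NL top
```

```text
NR out of hinge mm 165.9 lateral 148.1 tip z 158.0 F out -0.1 lat -0.9 z 0.7
 to press point, tool shares [ 3.527 -3.722 -0.023] yaw 43.47 z_tool [ 0.002 -0.004 -1.   ] 16.9333
146 3 out 4.5 z 100.7 lum 147
147 7 out 1.2 z 94.0 lum 141
148 7 out 4.0 z 87.9 lum 138
149 7 out 3.7 z 86.6 lum 119
150 6 out 4.8 z 88.3 lum 103
151 7 out 1.6 z 94.2 lum 99
152 7 out 3.3 z 91.4 lum 111
153 6 out 8.8 z 61.5 lum 126
154 3 out 1.7 z 80.5 lum 122

172 1 out -3.3 z 100.8 lum 100
173 3 out -1.5 z 98.7 lum 116
174 5 out 0.3 z 96.7 lum 100
175 7 out 1.9 z 90.1 lum 110
176 9 out 3.9 z 89.2 lum 116
177 10 out 4.7 z 89.3 lum 122
178 11 out 7.5 z 88.5 lum 131
179 13 out 9.3 z 87.4 lum 146
180 16 out 10.2 z 85.0 lum 153
181 17 out 13.1 z 84.2 lum 160
182 16 out 17.6 z 83.5 lum 166
183 16 out 23.1 z 81.1 lum 180
184 15 out 26.0 z 81.0 lum 182
185 13 out 27.8 z 81.5 lum 184
186 12 out 28.8 z 81.7 lum 186
187 10 out 30.7 z 78.6 lum 189
188 8 out 32.5 z 81.3 lum 193
189 6 out 34.4 z 80.9 lum 199
190 4 out 36.3 z 84.3 lum 208
191 1 out 39.1 z 85.7 lum 203

173 3 out -1.3 z 97.9 lum 142
174 3 out -0.1 z 93.1 lum 136
175 5 out -0.1 z 74.1 lum 139
176 8 out -0.2 z 63.8 lum 145
177 10 out 0.5 z 51.8 lum 161
178 12 out 1.7 z 46.4 lum 174
179 11 out 2.4 z 45.3 lum 189
180 11 out 2.7 z 45.3 lum 197
181 9 out 4.8 z 46.5 lum 200
182 7 out 6.4 z 44.5 lum 205
183 7 out 8.4 z 43.2 lum 212
184 5 out 10.3 z 43.0 lum 215
185 2 out 12.1 z 42.8 lum 211
186 1 out 14.2 z 45.0 lum 202
```

```bash
sed 's/print(v,w.sum.*/[print(v,x) for x in np.c_[U,lat,out,z,rgb.mean(1)][w\&(z<70)].round(1).tolist()]/; s/z>35/z>-5/;s/abs(lat)<15/abs(lat)<24/;s/out>-4/out>2/;s/out<50/out<30/' pl.py > pl2.py; python3 pl2.py FR top; python3 st.py FR e
```

```text
144 [278.0, 18.7, 19.3, 42.7, 107.7]
145 [277.0, 18.5, 15.1, 44.2, 143.7]
145 [278.0, 16.7, 17.3, 43.1, 134.7]
145 [279.0, 15.1, 20.0, 39.7, 125.3]
146 [280.0, 10.9, 19.5, 42.1, 143.7]
147 [279.0, 10.7, 15.1, 44.1, 172.0]
147 [280.0, 9.1, 18.0, 39.8, 186.7]
147 [281.0, 7.1, 19.6, 41.4, 154.7]
148 [280.0, 6.9, 15.3, 43.0, 190.7]
148 [281.0, 4.9, 17.3, 43.1, 187.3]
148 [282.0, 3.1, 19.4, 42.2, 151.3]
149 [281.0, 3.2, 16.0, 39.4, 166.3]
149 [282.0, 0.9, 17.0, 44.6, 152.3]
149 [283.0, -1.0, 19.1, 43.7, 122.7]
149 [284.0, 0.3, 29.9, 2.6, 111.0]
150 [282.0, -1.0, 15.2, 43.4, 133.0]
150 [284.0, -5.1, 18.7, 45.7, 109.0]
150 [285.0, -3.8, 29.9, 2.6, 105.3]
151 [284.0, -6.9, 17.2, 43.4, 122.0]
151 [285.0, -8.7, 19.5, 42.1, 113.0]
152 [284.0, -8.9, 15.1, 44.1, 137.3]
152 [285.0, -10.7, 17.5, 41.9, 135.3]
152 [286.0, -12.8, 19.0, 44.3, 112.3]
152 [287.0, -12.1, 29.2, 5.9, 95.7]
153 [284.0, -10.8, 13.4, 42.4, 144.3]
153 [285.0, -12.9, 14.9, 45.1, 148.0]
153 [286.0, -14.8, 17.0, 44.6, 136.3]
153 [287.0, -16.7, 19.0, 44.1, 114.0]
154 [285.0, -14.8, 13.2, 43.7, 138.3]
154 [286.0, -16.7, 15.3, 43.1, 140.3]
154 [287.0, -18.5, 17.5, 41.9, 114.0]
154 [288.0, -17.7, 28.9, -2.4, 92.0]
155 [285.0, -16.9, 10.9, 45.3, 128.0]
155 [286.0, -18.4, 14.0, 39.9, 119.7]
155 [287.0, -18.1, 23.8, 2.5, 96.3]
155 [288.0, -20.3, 25.1, 5.8, 88.7]
155 [289.0, -21.8, 28.8, -1.8, 90.3]
156 [285.0, -15.9, 18.3, -0.8, 106.3]
156 [286.0, -18.1, 19.6, 2.7, 94.0]
156 [287.0, -19.9, 22.4, -1.0, 89.7]
156 [288.0, -22.0, 24.4, -0.6, 91.3]
156 [289.0, -23.9, 26.8, -2.1, 91.3]
157 [286.0, -19.9, 18.6, -2.3, 81.7]
157 [287.0, -22.1, 20.0, 0.7, 89.7]
157 [288.0, -23.9, 22.9, -3.1, 93.7]
FR out of hinge mm 93.2 lateral -211.5 tip z 156.5 F out 0.4 lat 0.1 z -0.4
 to press point, tool shares [ 5.288e+00 -1.729e+00  2.000e-03] yaw 43.83 z_tool [ 0.001  0.    -1.   ] 17.1333
```

View pics/e_top.png

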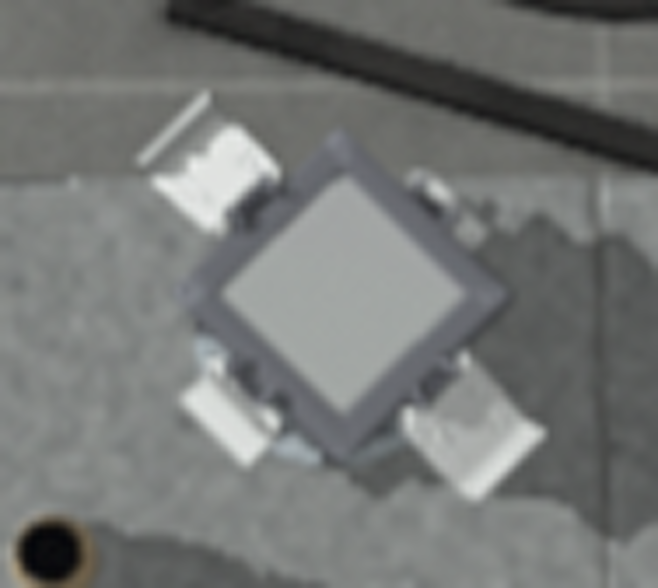

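The far-right ledge is level at z about 43 mm, so it is locked too. The top view shows it tucked at (445,205), with near-right (475,430) and far-left (210,180) still open. Now near-right.

Request:
apply_moves(
  series=[
    [[0,0,0],[0.69,-0.715,0],-1],
    [[0,0,0],[0.69,-0.715,0],-1],
    [[0,0,0],[0.69,-0.715,0],-1],
    [[0,0,0],[0.69,-0.715,0],-1],
    [[0,0,0],[0.69,-0.715,0],-1],
    [[0,0,0],[0,0,0.5],-1],
    [[0,0,0],[0,0,0.6],-1],
    [[0,0,0],[0,0,0.15],-1],
    [[0,0,0],[0,0,0.15],-1],
    [[0,0,0],[0,0,0.15],-1],
    [[0,0,0],[0,0,0.15],-1],
    [[0,0,0],[0,0,0.15],-1],
  ],
)

```text
clock: 18.23
tool_pos: [0.4526, -0.021, 0.0907]
tcp_rot: [0.928, 0.373, 0.001, 0.0]
wrist_force: [0.6, 0.6, 2.2]
opening: -0.0003
finger_force: 1.1
```

```bash
python3 st.py NR
```

```text
NR out of hinge mm 23.7 lateral 1.3 tip z 82.7 F out -0.8 lat -0.1 z 2.2
 to press point, tool shares [-0.006 -0.031 -0.   ] yaw 43.76 z_tool [ 0.002 -0.    -1.   ] 18.2333
```

Down 22 mm to the ledge.

Request:
apply_moves(
  series=[
    [[0,0,0],[0,0,0.12],-1],
    [[0,0,0],[0,0,0.12],-1],
    [[0,0,0],[0,0,0.1],-1],
    [[0,0,0],[0,0,0.1],-1],
    [[0,0,0],[0,0,0.08],-1],
    [[0,0,0],[0,0,0],-1],
  ],
)

```text
clock: 18.73
tool_pos: [0.452, -0.0204, 0.069]
tcp_rot: [0.928, 0.373, 0.0, -0.0]
wrist_force: [1.2, 2.2, 2.2]
opening: 0.0002
finger_force: 1.2
```

Request:
apply_moves(
  series=[
    [[0,0,0],[0,0,0.05],-1],
    [[0,0,0],[0,0,0],-1],
  ],
)

```text
clock: 18.9
tool_pos: [0.4521, -0.0204, 0.0675]
tcp_rot: [0.928, 0.373, 0.0, -0.0]
wrist_force: [-0.0, 1.2, 2.5]
opening: -0.0002
finger_force: 1.6
```

Request:
apply_moves(
  series=[
    [[0,0,0],[0,0,0.04],-1],
    [[0,0,0],[0,0,0],-1],
  ],
)

```text
clock: 19.07
tool_pos: [0.4522, -0.0204, 0.066]
tcp_rot: [0.928, 0.373, 0.0, 0.0]
wrist_force: [-1.0, 1.5, 4.4]
opening: 0.0003
finger_force: 2.1
```

Request:
apply_moves(
  series=[
    [[0,0,0],[0,0,0.03],-1],
    [[0,0,0],[0,0,0],-1],
  ],
)

```text
clock: 19.23
tool_pos: [0.4522, -0.0204, 0.0648]
tcp_rot: [0.928, 0.373, 0.0, 0.0]
wrist_force: [-0.3, 1.1, 5.8]
opening: 0.0005
finger_force: 2.5
```

```bash
python3 st.py NR
```

```text
NR out of hinge mm 23.7 lateral 0.6 tip z 56.8 F out -0.6 lat -1.0 z 5.8
 to press point, tool shares [-0.007 -0.014 -0.   ] yaw 43.81 z_tool [ 0.001  0.    -1.   ] 19.2333
```

Request:
apply_moves(
  series=[
    [[0,0,0],[0,0,0.03],-1],
    [[0,0,0],[0,0,0],-1],
  ],
)

```text
clock: 19.4
tool_pos: [0.4523, -0.0204, 0.0638]
tcp_rot: [0.928, 0.373, 0.0, 0.0]
wrist_force: [-0.4, 2.1, 5.5]
opening: -0.0001
finger_force: 2.9
```

Request:
apply_moves(
  series=[
    [[0,0,0],[0,0,0.03],-1],
    [[0,0,0],[0,0,0],-1],
  ],
)

```text
clock: 19.57
tool_pos: [0.4522, -0.0204, 0.0626]
tcp_rot: [0.928, 0.373, 0.0, 0.0]
wrist_force: [0.2, 1.6, 5.6]
opening: 0.0003
finger_force: 2.9
```

Request:
apply_moves(
  series=[
    [[0,0,0],[0,0,0.03],-1],
    [[0,0,0],[0,0,0],-1],
  ],
)

```text
clock: 19.73
tool_pos: [0.4524, -0.0203, 0.0615]
tcp_rot: [0.928, 0.373, 0.001, -0.0]
wrist_force: [0.5, 2.9, 5.6]
opening: -0.0
finger_force: 2.9
```

Request:
apply_moves(
  series=[
    [[0,0,0],[0,0,0.03],-1],
    [[0,0,0],[0,0,0],-1],
  ],
)

```text
clock: 19.9
tool_pos: [0.4526, -0.0201, 0.0604]
tcp_rot: [0.928, 0.373, 0.001, -0.0]
wrist_force: [0.8, 2.8, 5.9]
opening: -0.0003
finger_force: 3.0
```

```bash
python3 st.py NR
```

```text
NR out of hinge mm 23.2 lateral 0.6 tip z 52.4 F out -2.5 lat -1.4 z 5.9
 to press point, tool shares [-0.02  -0.016 -0.   ] yaw 43.8 z_tool [ 0.002  0.001 -1.   ] 19.9
```

Request:
apply_moves(
  series=[
    [[0,0,0],[0,0,0.03],-1],
    [[0,0,0],[0,0,0.03],-1],
    [[0,0,0],[0,0,0],-1],
  ],
)

```text
clock: 20.15
tool_pos: [0.4532, -0.0197, 0.0584]
tcp_rot: [0.928, 0.373, 0.002, -0.0]
wrist_force: [0.9, 5.8, 6.9]
opening: 0.0001
finger_force: 3.3
```

Request:
apply_moves(
  series=[
    [[0,0,0],[0.05,0,0],-1],
    [[0,0,0],[0.05,0,0],-1],
    [[0,0,0],[0,0,0],-1],
  ],
)

```text
clock: 20.4
tool_pos: [0.4543, -0.0183, 0.0569]
tcp_rot: [0.928, 0.373, -0.001, 0.001]
wrist_force: [-2.2, -4.8, 3.5]
opening: 0.0005
finger_force: 2.1
```

```bash
python3 st.py NR
```

```text
NR out of hinge mm 20.7 lateral 0.5 tip z 48.9 F out 4.9 lat 2.0 z 3.5
 to press point, tool shares [-0.083 -0.012  0.   ] yaw 43.84 z_tool [-0.001 -0.002 -1.   ] 20.4
```

Request:
apply_moves(
  series=[
    [[0,0,0],[0.05,0,0],-1],
    [[0,0,0],[0.05,0,0],-1],
    [[0,0,0],[0,0,0],-1],
  ],
)

```text
clock: 20.65
tool_pos: [0.4561, -0.0155, 0.056]
tcp_rot: [0.928, 0.373, -0.002, -0.0]
wrist_force: [-3.6, -5.3, 0.9]
opening: 0.0
finger_force: 0.0
```

```bash
python3 st.py NR
```

```text
NR out of hinge mm 17.5 lateral -0.3 tip z 48.0 F out 6.3 lat 1.3 z 0.9
 to press point, tool shares [-0.164  0.006  0.001] yaw 43.82 z_tool [-0.004 -0.001 -1.   ] 20.65
```

Same signature as near-left; push a bit further, then lift and check depth.

Request:
apply_moves(
  series=[
    [[0,0,0],[0.05,0,0],-1],
    [[0,0,0],[0.03,0,0],-1],
    [[0,0,0],[0,0,0],-1],
  ],
)

```text
clock: 20.9
tool_pos: [0.456, -0.0155, 0.0558]
tcp_rot: [0.928, 0.374, -0.006, 0.001]
wrist_force: [-16.3, -15.9, 8.0]
opening: 0.0003
finger_force: 0.0
```

Request:
apply_moves(
  series=[
    [[0,0,0],[-0.05,0,-0.02],-1],
    [[0,0,0],[0,0,-0.05],-1],
    [[0,0,0],[0,0,-0.1],-1],
    [[0,0,0],[0,0,-0.2],-1],
    [[0,0,0],[0,0,-0.5],-1],
    [[0,0,0],[0,0,-1],-1],
    [[0,0,0],[0,0,-1],-1],
    [[0,0,0],[0,0,0],-1],
    [[0,0,0],[0,0,0],-1],
  ],
)

```text
clock: 21.65
tool_pos: [0.4606, -0.0142, 0.1753]
tcp_rot: [0.928, 0.373, 0.003, 0.002]
wrist_force: [-0.0, -0.1, -0.3]
opening: 0.0002
finger_force: 0.0
```

```bash
python3 st.py FL; python3 pl2.py NR|head -40
```

```text
FL out of hinge mm -113.3 lateral -1.9 tip z 167.3 F out -0.1 lat -0.1 z -0.3
 to press point, tool shares [ 3.432 -0.048  0.017] yaw 43.81 z_tool [ 0.007 -0.    -1.   ] 21.65
181 [263.0, 19.1, 6.7, 45.9, 145.3]
181 [264.0, 20.7, 9.6, 44.0, 156.7]
181 [265.0, 17.1, 11.9, 47.7, 160.0]
181 [266.0, 17.7, 14.6, 46.8, 164.7]
182 [264.0, 16.2, 9.1, 44.9, 174.0]
182 [265.0, 16.5, 11.9, 44.4, 172.0]
182 [266.0, 16.3, 14.5, 44.4, 179.3]
183 [263.0, -7.2, 4.0, 66.7, 165.7]
183 [264.0, 14.4, 9.0, 42.9, 168.3]
183 [265.0, 11.9, 11.4, 45.5, 167.3]
183 [266.0, 11.8, 14.1, 45.3, 170.3]
183 [267.0, 13.4, 17.0, 43.4, 123.7]
184 [263.0, -9.6, 3.8, 65.4, 156.7]
184 [264.0, 8.1, 8.4, 45.8, 168.3]
184 [265.0, 10.5, 11.3, 43.0, 171.7]
184 [266.0, 8.8, 13.8, 44.6, 169.0]
184 [267.0, 6.7, 16.3, 46.7, 132.0]
185 [263.0, -8.5, 4.0, 60.3, 155.3]
185 [264.0, 6.1, 8.2, 44.0, 168.0]
185 [265.0, 4.7, 10.7, 45.4, 169.7]
185 [266.0, 4.2, 13.4, 45.7, 166.0]
185 [267.0, 5.6, 16.2, 43.9, 141.7]
186 [263.0, -7.5, 4.1, 55.3, 157.7]
186 [264.0, 0.5, 7.7, 46.3, 169.7]
186 [265.0, -2.2, 10.0, 49.1, 167.7]
186 [266.0, 3.4, 13.4, 42.7, 168.7]
186 [267.0, 2.2, 15.9, 43.7, 165.3]
187 [263.0, -8.9, 4.1, 53.0, 156.3]
187 [264.0, -4.1, 7.2, 47.4, 167.3]
187 [265.0, -0.1, 10.4, 42.8, 168.0]
187 [266.0, -3.0, 12.7, 45.7, 167.0]
187 [267.0, -1.0, 15.6, 43.3, 169.7]
188 [263.0, -3.5, 4.7, 43.1, 162.0]
188 [264.0, -5.9, 7.1, 45.5, 169.0]
188 [265.0, -6.4, 9.7, 45.8, 171.3]
188 [266.0, -7.1, 12.3, 46.4, 169.3]
188 [267.0, -4.2, 15.3, 42.9, 168.3]
189 [263.0, -8.3, 4.3, 44.4, 162.7]
189 [264.0, -7.2, 7.0, 42.9, 170.0]
189 [265.0, -9.5, 9.4, 45.3, 168.0]
```

The near-right plate is vertical and its ledge is level at z 44 mm: locked. Now far-left.

Request:
apply_moves(
  series=[
    [[0,0,0],[0.86,-0.01,0],-1],
    [[0,0,0],[0.86,-0.01,0],-1],
    [[0,0,0],[0.86,0,0],-1],
    [[0,0,0],[0.86,0,0],-1],
    [[0,0,0],[0,0,0.3],-1],
    [[0,0,0],[0,0,0.4],-1],
    [[0,0,0],[0,0,0.4],-1],
    [[0,0,0],[0,0,0],-1],
    [[0,0,0],[0,0,0],-1],
  ],
)

```text
clock: 22.45
tool_pos: [0.555, 0.0816, 0.1249]
tcp_rot: [0.928, 0.373, -0.003, -0.001]
wrist_force: [0.1, -0.3, 0.4]
opening: 0.0002
finger_force: 0.0
```

```bash
python3 st.py FL
```

```text
FL out of hinge mm 21.1 lateral 2.0 tip z 116.9 F out -0.1 lat -0.2 z 0.4
 to press point, tool shares [ 0.072  0.049 -0.001] yaw 43.8 z_tool [-0.006  0.    -1.   ] 22.45
```

Request:
apply_moves(
  series=[
    [[0,0,0],[0,0.03,0.1],-1],
    [[0,0,0],[0,0,0.15],-1],
    [[0,0,0],[0,0,0.15],-1],
    [[0,0,0],[0,0,0.15],-1],
    [[0,0,0],[0,0,0.15],-1],
    [[0,0,0],[0,0,0.15],-1],
    [[0,0,0],[0,0,0.15],-1],
    [[0,0,0],[0,0,0.15],-1],
    [[0,0,0],[0,0,0],-1],
  ],
)

```text
clock: 23.2
tool_pos: [0.5575, 0.0809, 0.0807]
tcp_rot: [0.928, 0.373, -0.001, -0.0]
wrist_force: [0.2, 0.7, -0.1]
opening: 0.0002
finger_force: 0.1
```

```bash
python3 st.py FL
```

```text
FL out of hinge mm 22.4 lateral -0.3 tip z 72.7 F out 0.6 lat 0.3 z -0.1
 to press point, tool shares [ 0.04  -0.008 -0.   ] yaw 43.81 z_tool [-0.001  0.    -1.   ] 23.2
```

Request:
apply_moves(
  series=[
    [[0,0,0],[0.03,0,0.06],-1],
    [[0,0,0],[0,0,0.06],-1],
    [[0,0,0],[0,0,0.06],-1],
    [[0,0,0],[0,0,0.06],-1],
    [[0,0,0],[0,0,0.06],-1],
    [[0,0,0],[0,0,0],-1],
  ],
)

```text
clock: 23.7
tool_pos: [0.5586, 0.0816, 0.0695]
tcp_rot: [0.928, 0.373, -0.0, -0.0]
wrist_force: [0.1, 0.5, -0.0]
opening: 0.0
finger_force: 0.1
```

Request:
apply_moves(
  series=[
    [[0,0,0],[0,0,0.05],-1],
    [[0,0,0],[0,0,0],-1],
  ],
)

```text
clock: 23.87
tool_pos: [0.5589, 0.0816, 0.0681]
tcp_rot: [0.928, 0.373, -0.0, 0.0]
wrist_force: [-2.2, -0.9, 3.1]
opening: -0.0
finger_force: 1.5
```

Request:
apply_moves(
  series=[
    [[0,0,0],[0,0,0.05],-1],
    [[0,0,0],[0,0,0],-1],
  ],
)

```text
clock: 24.03
tool_pos: [0.559, 0.0816, 0.0663]
tcp_rot: [0.928, 0.373, 0.0, 0.0]
wrist_force: [-1.7, -0.2, 4.2]
opening: -0.0002
finger_force: 2.1
```

Request:
apply_moves(
  series=[
    [[0,0,0],[0,0,0.03],-1],
    [[0,0,0],[0,0,0],-1],
  ],
)

```text
clock: 24.2
tool_pos: [0.559, 0.0816, 0.0651]
tcp_rot: [0.928, 0.373, 0.0, 0.0]
wrist_force: [-2.5, -2.6, 5.3]
opening: -0.0001
finger_force: 2.5
```

Request:
apply_moves(
  series=[
    [[0,0,0],[0,0,0.03],-1],
    [[0,0,0],[0,0,0],-1],
  ],
)

```text
clock: 24.37
tool_pos: [0.559, 0.0816, 0.064]
tcp_rot: [0.928, 0.373, 0.0, 0.0]
wrist_force: [-2.2, -0.4, 6.4]
opening: 0.0003
finger_force: 2.8
```

```bash
python3 st.py FL
```

```text
FL out of hinge mm 24.0 lateral -0.9 tip z 56.0 F out -1.9 lat 1.2 z 6.4
 to press point, tool shares [-0.    -0.022 -0.   ] yaw 43.81 z_tool [ 0. -0. -1.] 24.3667
```

Request:
apply_moves(
  series=[
    [[0,0,0],[0,0,0.03],-1],
    [[0,0,0],[0,0,0],-1],
  ],
)

```text
clock: 24.53
tool_pos: [0.559, 0.0816, 0.0629]
tcp_rot: [0.928, 0.373, -0.0, 0.0]
wrist_force: [-2.3, -0.7, 6.0]
opening: -0.0
finger_force: 3.1
```

Request:
apply_moves(
  series=[
    [[0,0,0],[0,0,0.03],-1],
    [[0,0,0],[0,0,0],-1],
  ],
)

```text
clock: 24.7
tool_pos: [0.559, 0.0815, 0.0617]
tcp_rot: [0.928, 0.373, -0.0, 0.0]
wrist_force: [-3.3, -1.3, 6.5]
opening: -0.0003
finger_force: 3.2
```

Request:
apply_moves(
  series=[
    [[0,0,0],[0,0,0.03],-1],
    [[0,0,0],[0,0,0],-1],
  ],
)

```text
clock: 24.87
tool_pos: [0.5587, 0.0813, 0.0604]
tcp_rot: [0.928, 0.373, -0.001, 0.0]
wrist_force: [-2.7, -2.6, 5.9]
opening: 0.0001
finger_force: 3.4
```

Request:
apply_moves(
  series=[
    [[0,0,0],[0,0,0.03],-1],
    [[0,0,0],[0,0,0],-1],
  ],
)

```text
clock: 25.03
tool_pos: [0.5587, 0.0811, 0.0593]
tcp_rot: [0.928, 0.373, -0.001, 0.0]
wrist_force: [-5.4, -3.0, 7.5]
opening: 0.0002
finger_force: 3.6
```

```bash
python3 st.py FL
```

```text
FL out of hinge mm 23.4 lateral -0.9 tip z 51.3 F out -6.0 lat 1.6 z 7.5
 to press point, tool shares [ 0.014 -0.024 -0.   ] yaw 43.82 z_tool [-0.001 -0.001 -1.   ] 25.0333
```

Request:
apply_moves(
  series=[
    [[0,0,0],[0,0,0.03],-1],
    [[0,0,0],[0,0,0.02],-1],
    [[0,0,0],[0,0,0],-1],
  ],
)

```text
clock: 25.28
tool_pos: [0.5587, 0.081, 0.0573]
tcp_rot: [0.928, 0.373, -0.001, 0.001]
wrist_force: [-4.5, -4.1, 7.4]
opening: 0.0002
finger_force: 3.7
```

Request:
apply_moves(
  series=[
    [[0,0,0],[-0.05,0,0],-1],
    [[0,0,0],[-0.05,0,0],-1],
    [[0,0,0],[0,0,0],-1],
  ],
)

```text
clock: 25.53
tool_pos: [0.5569, 0.0791, 0.0575]
tcp_rot: [0.928, 0.373, 0.001, 0.0]
wrist_force: [1.3, 1.3, 4.5]
opening: 0.0
finger_force: 1.7
```

```bash
python3 st.py FL
```

```text
FL out of hinge mm 20.8 lateral -1.2 tip z 49.5 F out 1.8 lat -0.0 z 4.5
 to press point, tool shares [ 0.081 -0.031  0.   ] yaw 43.79 z_tool [ 0.003  0.001 -1.   ] 25.5333
```

Yielding inward; continue.

Request:
apply_moves(
  series=[
    [[0,0,0],[-0.05,0,0.02],-1],
    [[0,0,0],[-0.05,0,0],-1],
    [[0,0,0],[0,0,0],-1],
  ],
)

```text
clock: 25.78
tool_pos: [0.5532, 0.0762, 0.0556]
tcp_rot: [0.928, 0.373, 0.0, 0.0]
wrist_force: [0.1, 1.5, 1.0]
opening: 0.0002
finger_force: 0.5
```

```bash
python3 st.py FL
```

```text
FL out of hinge mm 16.1 lateral -0.7 tip z 47.6 F out 1.1 lat 1.0 z 1.0
 to press point, tool shares [ 0.198 -0.019  0.   ] yaw 43.81 z_tool [ 0.001  0.    -1.   ] 25.7833
```

Request:
apply_moves(
  series=[
    [[0,0,0],[-0.05,0,0],-1],
    [[0,0,0],[0,0,0],-1],
  ],
)

```text
clock: 25.95
tool_pos: [0.5529, 0.076, 0.0557]
tcp_rot: [0.928, 0.373, 0.003, -0.001]
wrist_force: [8.8, 6.3, -5.8]
opening: 0.0
finger_force: 0.0
```

Request:
apply_moves(
  series=[
    [[0,0,0],[-0.04,0,0],-1],
    [[0,0,0],[0,0,0],-1],
  ],
)

```text
clock: 26.12
tool_pos: [0.5528, 0.0761, 0.056]
tcp_rot: [0.928, 0.373, 0.004, -0.001]
wrist_force: [12.6, 13.7, -6.1]
opening: -0.0004
finger_force: 0.0
```

```bash
python3 st.py FL
```

```text
FL out of hinge mm 15.8 lateral -0.5 tip z 48.0 F out 18.6 lat 1.2 z -6.1
 to press point, tool shares [ 0.206 -0.013  0.002] yaw 43.77 z_tool [ 0.007  0.006 -1.   ] 26.1167
```

Seated against the wall. Lift straight up, step the arm aside to the right and check all four.

Request:
apply_moves(
  series=[
    [[0,0,0],[0.06,0,-0.02],-1],
    [[0,0,0],[0,0,-0.05],-1],
    [[0,0,0],[0,0,-0.1],-1],
    [[0,0,0],[0,0,-0.2],-1],
    [[0,0,0],[0,0,-0.5],-1],
    [[0,0,0],[0,0,-1],-1],
    [[0,0,0],[0,0,-1],-1],
    [[0,0,0],[0,0,-0.5],-1],
    [[0,0,0],[-0.69,0.72,0],-1],
    [[0,0,0],[-0.69,0.72,0],-1],
    [[0,0,0],[-0.69,0.72,0],-1],
    [[0,0,0],[-0.69,0.72,0],-1],
  ],
)

```text
clock: 27.12
tool_pos: [0.5509, -0.0857, 0.1899]
tcp_rot: [0.928, 0.374, -0.001, -0.0]
wrist_force: [0.2, 1.1, 0.6]
opening: 0.0001
finger_force: 0.0
```

Request:
apply_moves(
  series=[
    [[0,0,0],[-0.69,0.72,0],-1],
    [[0,0,0],[-0.69,0.72,0],-1],
    [[0,0,0],[-0.69,0.72,0],-1],
    [[0,0,0],[-0.69,0.72,0],-1],
    [[0,0,0],[-0.69,0.72,0],-1],
    [[0,0,0],[0,0,0],-1],
    [[0,0,0],[0,0,0],-1],
  ],
)

```text
clock: 27.7
tool_pos: [0.551, -0.2853, 0.1894]
tcp_rot: [0.928, 0.371, -0.001, -0.001]
wrist_force: [-0.6, -0.2, 0.4]
opening: 0.0001
finger_force: 0.0
```

```bash
python3 st.py FL f; for k in FL FR NR NL; do echo $k; python3 pl2.py $k top | awk '{gsub(",","");if($5>38)print $4,$5}' | sort -n | awk '{print int($1/4)*4,$2}' | awk '{s[$1]+=$2;n[$1]++}END{for(i in s)print i,s[i]/n[i],n[i]}'|sort -n; done
```

```text
FL out of hinge mm -235.8 lateral -260.1 tip z 181.4 F out -0.6 lat 0.3 z 0.4
 to press point, tool shares [ 6.472 -6.525  0.014] yaw 43.61 z_tool [-0.003  0.002 -1.   ] 27.7
FL
4 45.2667 3
8 44.3714 14
12 43.8952 21
16 43.125 8
FR
8 46 1
12 43.0818 11
16 42.8389 18
NR
0 59.66 10
4 43.31 20
8 45.2556 18
12 44.344 25
16 43.12 5
NL
0 42.96 10
4 44.32 20
8 44.08 20
12 43.3846 13
```

View pics/f_top.png

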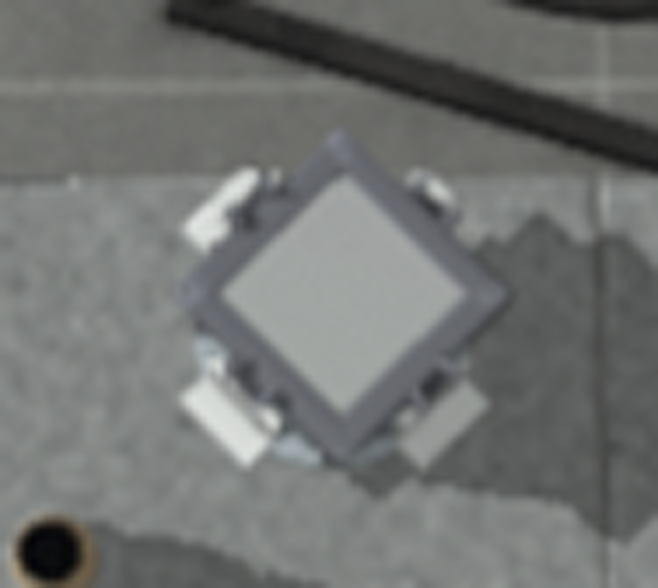

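All four ledges (crop positions (225,205), (440,195), (445,425) and (230,420)) are level at z 43–44 mm and hold by themselves.

```bash
python3 -c "
from bench import r
print(r.job_done())"
```

```text
the job is handed in; nothing more can be done
None
```

All four clips are closed in the order near-left, far-right, near-right, far-left; the last depth check showed each ledge level and held down by itself, no reading passed about 24 N, nothing touched the beaker, timer or bottle as far as I could tell (not re-checked), and I handed the job in at about 28 s.

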